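# Park the drilling template on its keyhole stud

## Task

Pull fully back the sprung collar of the quick coupler on the drilling fixture so that the aluminium drilling template pops free, then draw the template straight out of the coupler. Lower the large end of the template's keyhole over the headed stud on the plywood stand and slide the template home under the stud head, so that it lies flat and square along the stand with its spigot pointing away from the robot. Leave the other things on the bench alone.

Things in the scene. Friction and masses are not known exactly. Their poses are not given: they have to be found in the camera images.
- fixture: Fixed grey fixture. Origin on the bench under the handle's starting place; x is the coupler axis, from template into coupler, away from the robot (yaw varies). Bed 80 mm wide, 45 mm high (x -105 to 45 mm) carries the template. Coupler axis 65 mm high: collar x 57 to 97 mm, then bare barrel 32 mm across, mount block x 125 to 165 mm, 50 mm wide, 85 mm high; 12 mm high foot below.
- collar_grip (a point): On the coupler axis, 65 mm above the bench, at the middle of the collar's plain part (35 mm long, 36 mm across); moves with the collar, axes as the fixture's. At its far end the collar has a rim 46 mm across, 15 to 20 mm to +x of this point. Nothing stands beside the collar; the template's plate ends 29.5 mm to -x of this point.
- collar (a joint): Collar travel, m: 0 home, 0.012 fully back (fixture +x); spring 4 to 7 N plus a few N of pin friction. Beyond about 0.008 the pins let go and an ejector pushes the template 12 mm out (fixture -x), where it stays unlocked: the collar can then be let go. It returns only part way until the template is out (drawing meets up to 10 N of rubbing), then fully home.
- template_handle (a point): Middle of the template's handle, 23 mm above the plate's underside; x towards the spigot, z up. Template: loose, 0.25 to 0.42 kg, plate 150 x 60 x 6 mm, on it an upright rib (the handle) 20 mm wide (y), 34 mm tall, from 35 mm behind (-x) to 45 mm ahead of this point. Spigot 14 mm across, 45 mm long, ahead of the rib. It starts on the bed, axes as the fixture's; clear after 36 mm along fixture -x.
- keyhole_big (a point): Centre of the keyhole's large end (26 mm across) in the template, at the plate's underside: 65 mm to -x of the handle point and 23 mm below it.
- keyhole_end (a point): Where the stud's neck sits in the keyhole's narrow slot (12 mm wide) when locked, at the plate's underside: 22 mm farther to -x than keyhole_big (the slot ends 2 mm of travel farther on). To lock, the template moves 22 to 24 mm in its own +x.
- stand: Fixed plywood stand, 170 x 90 mm (x, y), 40 mm high, flat top on which the template lies. Origin under its centre; its x axis points away from the robot (yaw varies): the way the spigot must point and the template slides to lock.
- stud (a point): Foot of the stand's upright steel stud, on the stand's top (40 mm above the bench), 50 mm to -x of the stand's centre. Neck 8 mm across; head 18 mm across with a bevelled top, its underside 9 mm and its top 15 mm above this point, so the 6 mm plate passes under the head with 3 mm to spare.
- tape_roll: Bystander: roll of tape lying flat, 76 mm across, 24 mm high; origin under its centre.
- offcut: Bystander: aluminium angle offcut, 110 x 30 x 30 mm; origin under its centre.
- spray: Bystander: bottle, 64 mm across, 170 mm high; origin under its centre.
- screw_jar: Bystander: jar, 68 mm across, 80 mm high; origin under its centre.
- driver: Bystander: screwdriver lying down; origin near its middle.
- pencil_cup: Bystander: dark steel cup, 74 mm across, 95 mm high; origin under its centre.
- tape_measure: Bystander: tape measure, 65 x 36 x 62 mm; origin under its centre.
Not all that is in view belongs to the job. What is shaped like the stand but blue is not meant.

How it is judged:
On the way, in this order (a step that is already met when the one before it is completed fails the run):
1. the collar is pulled back at least 6 mm (value of joint collar above 0.006 m), for 0.1 s.
2. the template is drawn out of the coupler (at least 40 mm along its axis) (x of template_handle in the frame of fixture below -0.04 m), for 0.05 s.
3. the keyhole's large end is down over the stud head (within 7 mm of the stud's axis, plate below the head's top) (horizontal distance between keyhole_big and stud below 0.007 m and z of keyhole_big in the frame of stud below 0.006 m), for 0.05 s.
At the end, for the whole second after the job is handed in: Template released, at rest, flat on the stand (level within 0.06 rad, underside within 4 mm of its top), square to it within 0.2 rad, spigot away from the robot, the stud's neck in the narrow slot within 6 mm of keyhole_end; collar sprung home within 3 mm (horizontal distance between keyhole_end and stud below 0.006 m and z of keyhole_end in the frame of stud between -0.003 and 0.004 m and angle between template_handle's own z axis and vertical below 0.06 rad and angle between the x axis of template_handle and the x axis of stand, either way round below 0.2 rad and x of template_handle in the frame of stand above 0 m and linear speed of template below 0.02 m/s and value of joint collar below 0.003 m); the robot touches nothing.
It fails at once if one of the bystanders is moved by more than 40 mm (distance of any of tape_roll, offcut, spray, screw_jar, driver, pencil_cup, tape_measure from where it was at the start of the episode above 0.04 m).
It fails at once if the template is tipped by more than 0.6 rad (angle between template_handle's own z axis and vertical above 0.6 rad).
It also fails if it takes over 48 s, if anything falls off the work surface, if the arm or the gripper's body presses on something with over 40 N, if the wrist force passes 120 N, or if a joint passes its speed limit or range.

## Robot

A 6-joint arm with a two-finger parallel gripper is mounted at the origin on the work surface. World frame = base frame: x ahead of the robot, y to its left, z up, the work surface at z = 0. Lengths are in m, angles in rad, forces in N, time in s.
With the tool pointing down it reaches from about 0.325 to 0.9 m from the base axis. Payload 6.1 kg.
Tool frame: the origin (TCP) lies midway between the tips of the shut fingers; the grasp point (between the pads) lies manip.grip_depth behind it (manip.grip_depth is the distance from the TCP to the grasp point, in m); z points along the fingers, y is the line along which they close (so a half turn about z gives the same grasp; the last joint's range is limited). The gripper opens to 87 mm and grips with 3 to 60 N. Pads are 19 mm wide; open, the fingers measure 117 mm over their backs; the gripper's body (75 mm by 190 mm) begins 51 mm behind the grasp point.
Start: joints at [-1.352, 0.22, 1.526, -0, 1.395, -0.126], TCP at [0.211, -0.588, 0.223] pointing down, gripper open.
Joint ranges: [-2.98, 2.98], [-0.91, 2.08], [0.09, 2.57], [-1.24, 4.39], [0.2, 2.65], [-2.68, 2.68]. Speed limits (rad/s): [2.57, 2.57, 3.01, 3.14, 3.14, 3.14].

## Interface

Orientations are given as [roll, pitch, yaw] about the fixed x, y, z axes, in that order (R = Rz(yaw) Ry(pitch) Rx(roll)).
In Python, from cell import manip, get_image, get_calibration gives the robot as it stands. The module is installed in compiled form; this text tells all that it offers.
- The arm moves only by the shell command python3 -m handwheel 'ROWS' [FORCE]. ROWS is JSON, a list that holds one entry, the list of rows, each a list of 5 numbers: the closure, from 0 (fully open) to 1 (shut), then the shift along the tool's x, y, z as a fraction of full scale, then the turn about the tool's z as a fraction of full scale. In form: [[[hand, tx, ty, tz, roll], ...]]. A call has exactly 10 rows; each row shifts and turns the commanded pose from where the row before left it, along the tool's axes as they then stand; what a row does not reach is not made up. Full scale, the value 1, is 0.5 m for a shift and 180 degrees for a turn. A row lasts 1/10 s, in which the tool goes at most 50 mm and 8.59 degrees, less where a joint would pass 70% of its speed; a pose out of reach is approached as far as the arm can. A call with a number of a shift or a turn outside -1 to 1 is refused whole. A call with a gripper value outside its range is refused whole. The fingers move at their own pace and stop on an object; FORCE is the grip in N (left out, the last holds). Time passes only in rows, so rows that do not move let the fingers close, or fill a call up. It gives the time, the measured TCP pose, the force, the opening and the grip force at its end, in the units of the state.
- manip.get_obs(): the state, without advancing time (a new reading comes with each control period).
- get_image(name): name is "side" or "top" or "wrist"; returns the picture (480x640x3 uint8, red, green, blue); there is no depth.
- get_calibration(name): a dict with "camera_matrix" (3x3 intrinsics, pixels), "rvec" (rotation vector, rad) and "tvec" (3), from world to camera coordinates, as OpenCV has them. Camera axes: x right, y down, z forward; pixel columns grow to the right and rows downward; lengths in m; the calibration is good to about 2 mm. A picture is of the moment at which its call begins: read the wrist's pose just before it. get_calibration takes no time and is no camera call; for the wrist camera it gives the pose at the moment of the call.
- manip.job_done(): hands the job in; it is judged then, once.
The state is a dict: "t": time; "joint_pos": joint angles; "joint_vel": joint speeds; "joint_torque": joint torques, N m; "tcp_pos": TCP position; "eef_rot": TCP orientation; "wrist_force": force on the tool from outside, world axes, zero at the start; "ft_torque": the same for the moment, N m; "finger_gap": opening from 0.0 (shut) to 1.0 (fully open); "gripper_force": force on a finger pad.
Only numpy, scipy, OpenCV 4.12 (cv2) and the standard library are available. Lean on these libraries where they do the work, as an engineer would, in place of code of your own. Each camera call takes 0.05 s, during which the arm holds its last target. There are 200 camera calls.

## Working session

There is one attempt and no reset: what is moved stays moved. The work goes in short steps, Python scripts to look and compute and a shell command to move; the robot and the scene stay as the last step left them, time stands still between calls to the robot, and variables do not carry over. Pictures are saved under pics/ and viewed, at most 12 in all, crops included, and the job is handed in when it is done.

```bash
mkdir -p pics
python3 - <<'E'
from cell import manip,get_image,get_calibration
import cv2
o=manip.get_obs();print(o, manip.grip_depth)
for n in("top","side"):
    cv2.imwrite(f"pics/{n}0.png",get_image(n)[:,:,::-1]);c=get_calibration(n);print(n,c)
E
```

```text
{'t': 0.0, 'joint_pos': array([-1.35209519e+00,  2.21247100e-01,  1.52761272e+00, -2.95417880e-05,
        1.39471132e+00, -1.26103583e-01]), 'joint_vel': array([-0.00089768, -0.00074709, -0.00060256,  0.00057247,  0.00020086,
       -0.00021337]), 'joint_torque': array([-7.24731817e-04, -4.94614756e+01, -3.87377393e+01,  6.97051850e-02,
        5.71891665e-02, -1.47054407e-04]), 'tcp_pos': array([ 0.2111053 , -0.58759977,  0.22142343]), 'eef_rot': array([-3.13962623e+00, -2.19988814e-04,  3.44809705e-01]), 'wrist_force': array([-0.46459812, -0.53974895,  0.2971847 ]), 'ft_torque': array([-0.04641896, -0.0004435 , -0.02412388]), 'gripper_force': 0.0, 'finger_gap': 0.9977223533821222} 0.0187
top {'camera_matrix': array([[566.89867389,   0.        , 327.06773058],
       [  0.        , 566.89867389, 237.40093617],
       [  0.        ,   0.        ,   1.        ]]), 'rvec': array([ 2.13297668, -2.1066213 ,  0.18858449]), 'tvec': array([3.42110942e-04, 5.56739274e-01, 1.56853503e+00])}
side {'camera_matrix': array([[478.67559561,   0.        , 320.96733093],
       [  0.        , 478.67559561, 234.64470351],
       [  0.        ,   0.        ,   1.        ]]), 'rvec': array([ 0.50125589, -2.7885807 ,  1.0339736 ]), 'tvec': array([0.5065117 , 0.18127189, 1.13331558])}
```

View pics/top0.png

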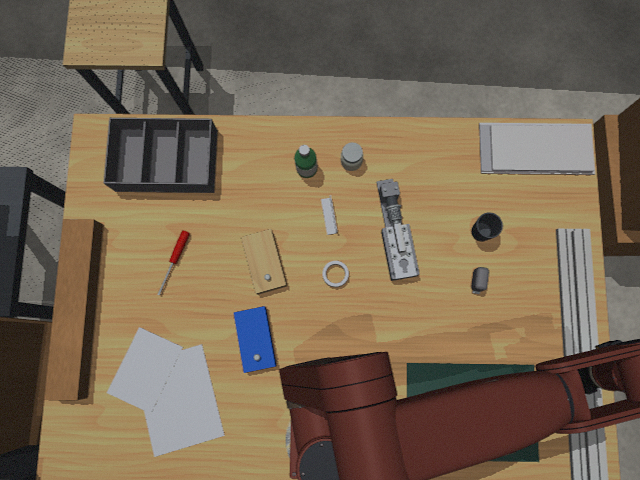

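View pics/side0.png

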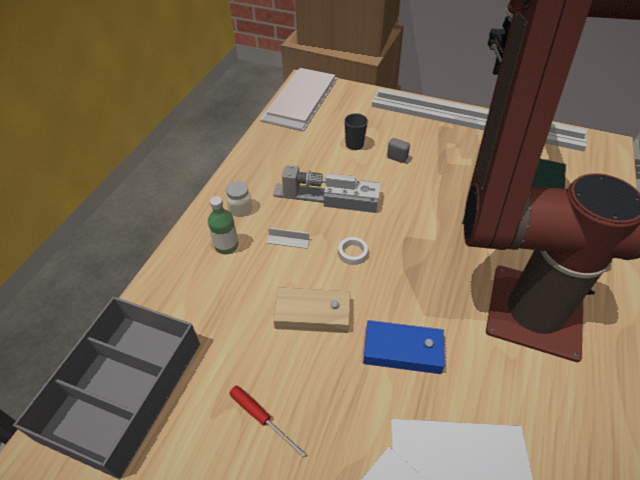

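The top view shows the fixture from the bed's near end at about (403,278) to the block at (388,188). Stand candidates are the plywood one at (264,262), with its stud at (267,277), and the blue decoy at (255,340). I choose the plywood one. The only coupler is the one at (393,212). I'll check both in a close crop.

Run:
```python
import cv2,numpy as np
i=cv2.imread("pics/top0.png")
a=cv2.resize(i[170:300,370:430],None,fx=4.5,fy=4.5,interpolation=cv2.INTER_CUBIC)
b=cv2.resize(i[170:300,235:325],None,fx=4.5,fy=4.5,interpolation=cv2.INTER_CUBIC)
cv2.imwrite("pics/c1.png",np.hstack([b,a]))
```

```text
(no output)
```

View pics/c1.png

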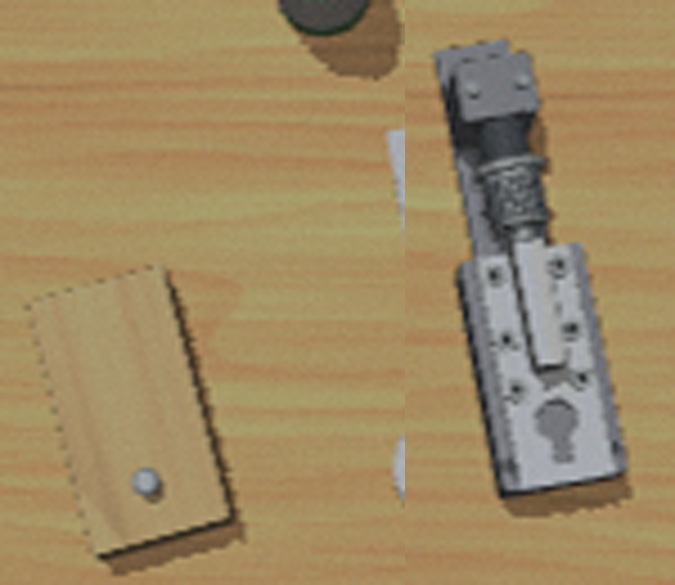

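The crop confirms the plywood stand, with its stud head at crop (147,482). It also confirms the fixture: keyhole near the robot at (556,420), rib from (528,238) to (548,368), collar at (515,195) and block centre at (497,86). Now the positions.

```bash
cat > h.py <<'E'
import numpy as np,cv2
from cell import manip,get_image,get_calibration
def ray(c,uv,z):
    R=cv2.Rodrigues(np.array(c["rvec"]))[0];C=-R.T@np.array(c["tvec"]).ravel()
    d=R.T@np.linalg.inv(c["camera_matrix"])@np.array([uv[0],uv[1],1.])
    return C+d*(z-C[2])/d[2]
def proj(c,p):
    return cv2.projectPoints(np.array(p,float).reshape(-1,3),np.array(c["rvec"]),np.array(c["tvec"]),c["camera_matrix"],None)[0].reshape(-1,2)
E
python3 - <<'E'
from h import *
np.set_printoptions(precision=4,suppress=True)
c=get_calibration("top")
L=lambda u,v:((u)/4.5+235-.4,v/4.5+170-.4)
Rr=lambda u,v:((u-405)/4.5+370-.4,v/4.5+170-.4)
for n,p,z in [("ribfar",(528,238),.082),("ribnear",(548,368),.082),("pl nl",(505,492),.051),("pl nr",(622,470),.051),("pl fl",(465,265),.051),("pl fr",(580,243),.051),("kbig",(556,420),.048),("kslot",(563,460),.048),("block",(497,86),.085)]:
    print(n,ray(c,Rr(*p),z))
for n,p,z in [("s fl",(30,300),.04),("s fr",(162,265),.04),("s nr",(232,520),.04),("s nl",(102,555),.04),("stud",(147,482),.054)]: print(n,ray(c,L(*p),z))
# rough fit via minimising point residuals
from scipy.optimize import least_squares
F=[("k",-.065,0,.049,(556,420)),("b",.145,0,.085,(497,86)),("nl",-.105,.03,.051,(505,492)),("nr",-.105,-.03,.051,(622,470)),("fr",.045,-.03,.051,(580,243)),("fl",.045,.03,.051,(465,265)),("rf",.045,0,.08,(528,238)),("rn",-.035,0,.08,(548,368))]
def tf(q,x,y,z): return [q[0]+np.cos(q[2])*x-np.sin(q[2])*y,q[1]+np.sin(q[2])*x+np.cos(q[2])*y,z]
f=lambda q:np.ravel([proj(c,tf(q,a,b,z))[0]-Rr(*p) for _,a,b,z,p in F])
r=least_squares(f,[.6,-.1,.1],loss="soft_l1");print("fixture",r.x,f(r.x).reshape(-1,2).round(1).tolist())
S=[(.085,.045,.04,(30,300)),(.085,-.045,.04,(162,265)),(-.085,-.045,.04,(232,520)),(-.085,.045,.04,(102,555)),(-.05,0,.054,(147,482))]
g=lambda q:np.ravel([proj(c,tf(q,a,b,z))[0]-L(*p) for a,b,z,p in S])
r=least_squares(g,[.6,.1,.1]);print("stand",r.x,g(r.x).reshape(-1,2).round(1).tolist(),"stud",tf(r.x,-.05,0,.04))
E
```

```text
ribfar [ 0.5961 -0.1892  0.082 ]
ribnear [ 0.5138 -0.2008  0.082 ]
pl nl [ 0.4399 -0.1768  0.051 ]
pl nr [ 0.4546 -0.2503  0.051 ]
pl fl [ 0.5848 -0.1525  0.051 ]
pl fr [ 0.5999 -0.2259  0.051 ]
kbig [ 0.4862 -0.2096  0.048 ]
kslot [ 0.4609 -0.2138  0.048 ]
block [ 0.6934 -0.1702  0.085 ]
s fl [0.5594 0.2549 0.04  ]
s fr [0.5833 0.171  0.04  ]
s nr [0.4198 0.1216 0.04  ]
s nl [0.3967 0.2029 0.04  ]
stud [0.4415 0.1744 0.054 ]
fixture [ 0.5499 -0.1967  0.1839] [[-0.3, 0.0], [-0.0, 0.3], [3.4, -0.4], [-1.7, 0.8], [-2.8, 0.1], [2.2, -1.3], [-0.3, 0.8], [0.7, -0.5]]
stand [0.4897 0.1878 0.2947] [[-0.3, 0.5], [0.5, -0.3], [0.6, -0.6], [-1.2, 0.5], [0.4, -0.1]] stud [np.float64(0.44184915406576664), np.float64(0.17332543094552946), 0.04]
```

```bash
python3 -m handwheel '[[[0,0,0,0,0.027],[0,0,0,0,0.027],[0,0.053,-0.0363,0,0],[0,0.053,-0.0363,0,0],[0,0.053,-0.0363,0,0],[0,0.053,-0.0363,0,0],[0,0.053,-0.0363,0,0],[0,0.053,-0.0363,0,0],[0,0.053,-0.0363,0,0],[0,0.053,-0.0363,0,0]]]' 40
python3 -m handwheel '[[[0,0.053,-0.0363,0,0],[0,0.053,-0.0363,0,0],[0,0.053,-0.0363,0,0],[0,0.053,-0.0363,0,0],[0,0.053,-0.0363,0,0],[0,0.053,-0.0363,0,0],[0,0.053,-0.0363,0,0],[0,0.02,-0.0363,0,0],[0,0,-0.0363,0,0],[0,0,0,0,0]]]'
python3 - <<'E'
from h import *
print(manip.get_obs()["tcp_pos"],manip.get_obs()["eef_rot"]);c=get_calibration("wrist");cv2.imwrite("pics/w1.png",get_image("wrist")[:,:,::-1])
import pickle;pickle.dump(c,open("w1.pkl","wb"))
R=cv2.Rodrigues(np.array(c["rvec"]))[0];print(-R.T@np.array(c["tvec"]).ravel(),R[2])
E
```

```text
t: 1.1
tcp_pos: [0.3953, -0.407, 0.2221]
eef_rot: [-3.141, 0.0, 0.175]
wrist_force: [-0.0, 0.2, -0.0]
finger_gap: 1.002
gripper_force: 0.0
t: 2.1
tcp_pos: [0.558, -0.211, 0.2219]
eef_rot: [-3.14, 0.001, 0.177]
wrist_force: [0.1, 0.1, 0.3]
finger_gap: 0.999
gripper_force: 0.0
[ 0.55803321 -0.21101363  0.22188225] [-3.14003273e+00  1.35017012e-03  1.77467989e-01]
[ 0.63993673 -0.19694157  0.38437719] [-0.29286494 -0.05067737 -0.95480989]
```

View pics/w1.png

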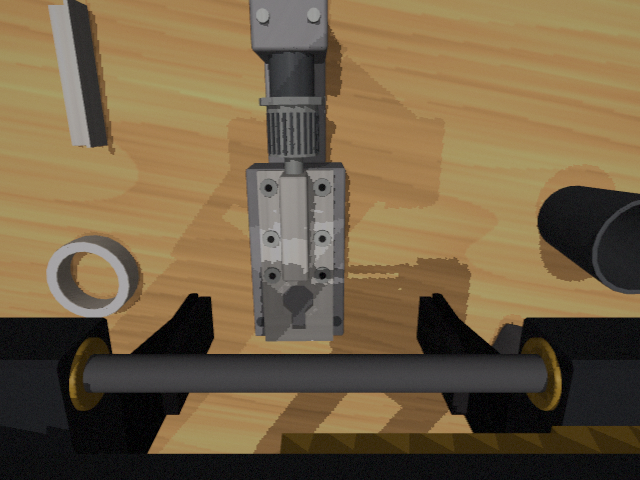

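The wrist view shows the collar rim spanning (260,101) to (321,101) and the collar's near end at about (293,157). The rib top is centred at u≈294, running from (294,178) to (294,280). The keyhole's large end is at (296,299), and the block's near top edge is at (290,52).

Run:
```python
from h import *
import pickle
from scipy.optimize import least_squares
np.set_printoptions(precision=4,suppress=True)
c=pickle.load(open("w1.pkl","rb"))
for n,p,z in [("rim",(290.5,101),.065),("kbig",(297,299),.05),("block near",(289.7,52),.085),("ribfar",(294.5,177),.082),("rib near",(294,280),.082),("scr f",(295,188),.051),("scr n",(297,275),.051),("tape",(93,277),.024)]: print(n,ray(c,p,z))
F=[(-.065,0,.051,(297,299)),(.125,0,.085,(289.7,52)),(.0895,0,.065,(290.5,103)),(.045,0,.082,(294.5,177)),(-.035,0,.082,(294,280))]
def tf(q,x,y,z): return [q[0]+np.cos(q[2])*x-np.sin(q[2])*y,q[1]+np.sin(q[2])*x+np.cos(q[2])*y,z]
f=lambda q:np.ravel([proj(c,tf(q,a,b,z))[0]-p for a,b,z,p in F])
r=least_squares(f,[.55,-.197,.18]);q=r.x;print("fixture",q,f(q).reshape(-1,2).round(1).tolist())
print("collar",tf(q,.0745,0,.065)); o=manip.get_obs()
y=o["eef_rot"][2];
for x in(.0745,.078):
    d=np.array(tf(q,x,0,.065))[:2]-o["tcp_pos"][:2];print("tool dx,dy",d@[np.cos(y),np.sin(y)],d@[np.sin(y),-np.cos(y)])
```

```text
rim [ 0.6462 -0.1776  0.065 ]
kbig [ 0.4879 -0.2079  0.05  ]
block near [ 0.6754 -0.1735  0.085 ]
ribfar [ 0.5957 -0.1896  0.082 ]
rib near [ 0.5178 -0.202   0.082 ]
scr f [ 0.5827 -0.1906  0.051 ]
scr n [ 0.5102 -0.2042  0.051 ]
tape [ 0.4648 -0.0214  0.024 ]
fixture [ 0.5532 -0.1959  0.1827] [[0.1, -1.0], [-0.3, -1.2], [1.8, 5.8], [-2.1, -2.8], [0.6, -1.1]]
collar [np.float64(0.6264515405856539), np.float64(-0.182410537464295), 0.065]
tool dx,dy 0.07261774316094749 -0.017548272602973
tool dx,dy 0.07611767760897506 -0.017569693609247882
```

```bash
python3 -m handwheel '[[[0,0.049,-0.012,0,-0.0016],[0,0.049,-0.012,0,0],[0,0.049,-0.011,0.03,0],[0,0,0,0.06,0],[0,0,0,0.06,0],[0,0,0,0.06,0],[0,0,0,0.06,0],[0,0,0,0.06,0],[0,0,0,0.022,0],[0,0,0,0,0]]]' 45
python3 -m handwheel '[[[1,0,0,0,0],[1,0,0,0,0],[1,0,0,0,0],[1,0,0,0,0],[1,0,0,0,0],[1,0,0,0,0],[1,0,0,0,0],[1,0,0,0,0],[1,0,0,0,0],[1,0,0,0,0]]]'
```

```text
t: 3.15
tcp_pos: [0.6259, -0.1834, 0.0444]
eef_rot: [-3.139, 0.004, 0.179]
wrist_force: [0.0, -0.5, 1.0]
finger_gap: 1.0
gripper_force: 0.0
t: 4.15
tcp_pos: [0.6277, -0.1819, 0.0465]
eef_rot: [-3.14, 0.001, 0.18]
wrist_force: [-1.9, 5.5, 1.8]
finger_gap: 0.412
gripper_force: 45.0
```

```bash
python3 -m handwheel '[[[1,0.004,0,0,0],[1,0.004,0,0,0],[1,0.004,0,0,0],[1,0.004,0,0,0],[1,0.004,0,0,0],[1,0.004,0,0,0],[1,0.002,0,0,0],[1,0,0,0,0],[1,0,0,0,0],[1,0,0,0,0]]]'
python3 - <<'E'
from h import *
cv2.imwrite("pics/w2.png",get_image("wrist")[:,:,::-1]);cv2.imwrite("pics/t2.png",get_image("top")[:,:,::-1])
a=cv2.imread("pics/w2.png")[200:480,180:420];b=cv2.imread("pics/t2.png")[170:300,350:450]
cv2.imwrite("pics/c2.png",np.hstack([cv2.resize(a,(480,560)),cv2.resize(b,(300,560))]))
E
```

```text
t: 5.15
tcp_pos: [0.639, -0.1798, 0.0464]
eef_rot: [-3.139, 0.004, 0.18]
wrist_force: [-7.7, 5.1, 6.7]
finger_gap: 0.409
gripper_force: 45.0
```

View pics/w2.png

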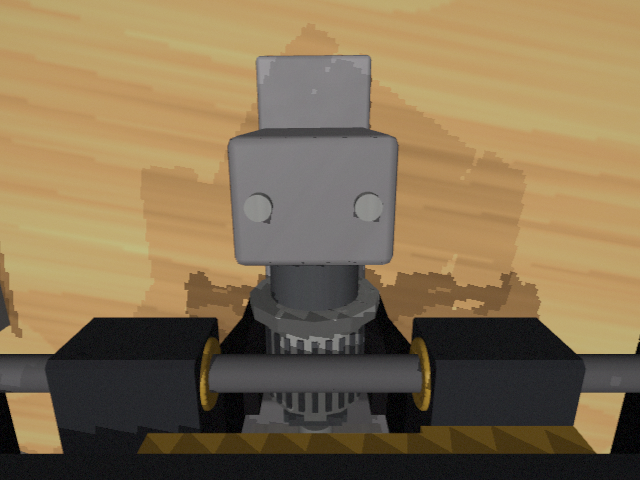

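The block, the collar rim (315,300) and the collar between the pads are visible, and the collar has moved about 11.5 mm back with 8 N on the wrist. I'll pull 1 mm more, release, rise, move over the handle and look.

```bash
python3 -m handwheel '[[[1,0.003,0,0,0],[1,0,0,0,0],[0,0,0,0,0],[0,0,0,0,0],[0,0,0,0,0],[0,0,0,-0.04,0],[0,0,0,-0.07,0],[0,0,0,-0.08,0],[0,-0.05,0,-0.06,0],[0,-0.07,0,0,0]]]'
python3 -m handwheel '[[[0,-0.075,0,0,0],[0,0,0,0,0],[0,0,0,0,0],[0,0,0,0,0],[0,0,0,0,0],[0,0,0,0,0],[0,0,0,0,0],[0,0,0,0,0],[0,0,0,0,0],[0,0,0,0,0]]]'
python3 - <<'E'
from h import *
import pickle
pickle.dump(get_calibration("wrist"),open("w3.pkl","wb"));cv2.imwrite("pics/w3.png",get_image("wrist")[:,:,::-1])
E
```

```text
t: 6.25
tcp_pos: [0.5869, -0.1931, 0.1779]
eef_rot: [3.134, -0.009, 0.181]
wrist_force: [0.2, -0.3, 0.8]
finger_gap: 0.983
gripper_force: 0.0
t: 7.25
tcp_pos: [0.5463, -0.1979, 0.1715]
eef_rot: [-3.142, 0.0, 0.18]
wrist_force: [-0.3, 0.1, -0.6]
finger_gap: 1.001
gripper_force: 0.0
```

View pics/w3.png

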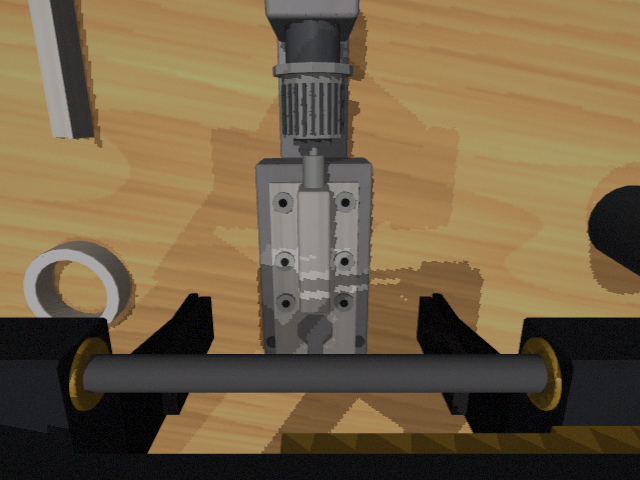

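The template has popped back: the plate's far edge at v=182 is now clear of the bed end at v=163. The rib top runs from (314,192) to about (314,305), and the keyhole is at (315,327). Next I compute the handle position.

Run:
```python
from h import *
import pickle
np.set_printoptions(precision=4,suppress=True)
c=pickle.load(open("w3.pkl","rb"));o=manip.get_obs();y=o["eef_rot"][2]
fx=np.array([.5525,-.196]);e=np.array([np.cos(.182),np.sin(.182)]);ey=np.array([-e[1],e[0]])
for n,p,z in [("ribfar79",(314.5,190),.079),("ribfar85",(314.5,190),.085),("plate far",(314,182),.051),("kbig",(315,327),.051),("scrf",(314,202.5),.051),("scrn",(315,303),.051)]:
    P=ray(c,p,z);d=P[:2]-fx;t=P[:2]-o["tcp_pos"][:2]
    print(n,P,"fixture",d@e,d@ey,"tool",t@[np.cos(y),np.sin(y)],t@[np.sin(y),-np.cos(y)])
```

```text
ribfar79 [ 0.5855 -0.1909  0.079 ] fixture 0.033354770639302346 -0.0009116219166710823 tool 0.03977579070178101 4.2400548037652146e-05
ribfar85 [ 0.5865 -0.1907  0.085 ] fixture 0.034369972245144924 -0.0009202439445405981 tool 0.04079100616391255 4.919799748414104e-05
plate far [ 0.586  -0.1904  0.051 ] fixture 0.034006374567697964 -0.0005510744445901326 tool 0.04042674558620352 -0.00031931743267528184
kbig [ 0.4798 -0.2104  0.051 ] fixture -0.07409499162752077 -0.0009641267293600005 tool -0.06767370366507644 0.00028801866388134776
scrf [ 0.5723 -0.1929  0.051 ] fixture 0.020075943805650174 -0.0005081961038135308 tool 0.026496260259586596 -0.00033715932791418947
scrn [ 0.499  -0.2069  0.051 ] fixture -0.05454517829515202 -0.001010598736917675 tool -0.04812383838499111 0.0002993548212391649
```

```bash
python3 -m handwheel '[[[0,-0.007,0,0.02,0],[0,0,0,0.06,0],[0,0,0,0.06,0],[0,0,0,0.06,0],[0,0,0,0.027,0],[0,0,0,0,0],[1,0,0,0,0],[1,0,0,0,0],[1,0,0,0,0],[1,0,0,0,0]]]' 50
python3 -m handwheel '[[[1,0,0,0,0],[1,0,0,0,0],[1,0,0,0,0],[1,0,0,0,0],[1,0,0,0,0],[1,0,0,0,0],[1,-0.006,0,0,0],[1,-0.006,0,0,0],[1,-0.008,0,0,0],[1,-0.01,0,0,0]]]'
```

```text
t: 8.3
tcp_pos: [0.5437, -0.199, 0.0593]
eef_rot: [3.14, -0.002, 0.18]
wrist_force: [0.3, 0.3, -0.3]
finger_gap: 0.715
gripper_force: 0.0
t: 9.3
tcp_pos: [0.5294, -0.201, 0.058]
eef_rot: [3.141, -0.003, 0.18]
wrist_force: [1.2, 0.7, -1.1]
finger_gap: 0.227
gripper_force: 50.0
```

```bash
python3 -m handwheel '[[[1,-0.014,0,0,0],[1,-0.016,0,0,0],[1,-0.016,0,0,0],[1,-0.016,0,0,0],[1,-0.012,0,0,0],[1,0,0,0,0],[1,0,0,-0.01,0],[1,0,0,-0.03,0],[1,0,0,-0.04,0],[1,0,0,-0.02,0]]]'
python3 - <<'E'
from h import *
o=manip.get_obs();y=o["eef_rot"][2];print(o["tcp_pos"],y)
d=np.array([.504,.192])-o["tcp_pos"][:2];print(d@[np.cos(y),np.sin(y)]*2,d@[np.sin(y),-np.cos(y)]*2,(.295-y)/np.pi)
cv2.imwrite("pics/s4.png",get_image("side")[:,:,::-1][120:320,220:460])
i=cv2.resize(cv2.imread("pics/s4.png"),None,fx=3,fy=3);cv2.imwrite("pics/s4.png",i)
E
```

```text
t: 10.3
tcp_pos: [0.493, -0.2085, 0.1106]
eef_rot: [3.14, -0.002, 0.181]
wrist_force: [0.6, -0.8, -2.9]
finger_gap: 0.225
gripper_force: 50.0
[ 0.49299146 -0.20846425  0.11060937] 0.18052309361714713
0.16546136697966585 -0.7839602910668483 0.03643913104139835
```

View pics/s4.png

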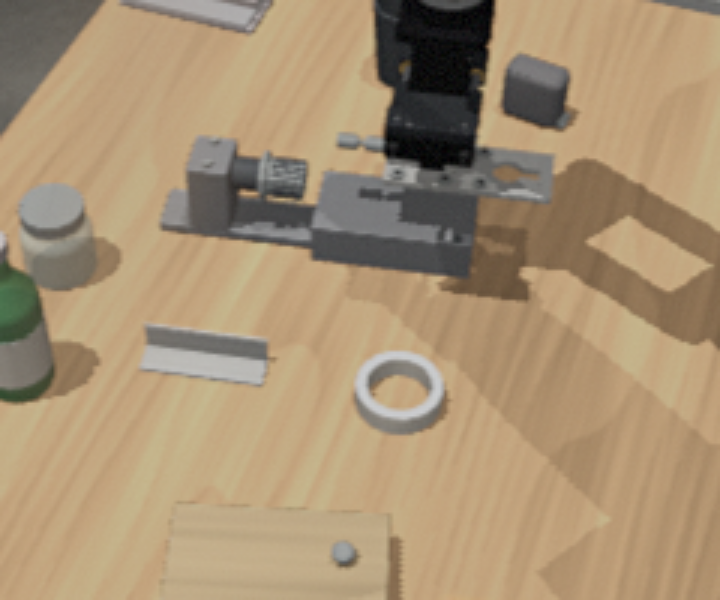

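The template hangs level and free in the gripper, and the collar has sprung home (crop (285,175)). The stand with its stud is at (343,552). Now I carry it over.

```bash
python3 -m handwheel '[[[1,0.005,-0.024,0,0],[1,0.01,-0.05,0,0],[1,0.011,-0.05,0,0],[1,0.011,-0.05,0,0],[1,0.011,-0.05,0,0],[1,0.011,-0.05,0,0],[1,0.011,-0.05,0,0],[1,0.011,-0.05,0,0],[1,0.011,-0.05,0,0],[1,0.011,-0.05,0,0]]]'
python3 -m handwheel '[[[1,0.01,-0.05,0,0],[1,0.01,-0.05,0,0],[1,0.01,-0.05,0,0],[1,0.01,-0.05,0,0],[1,0.011,-0.05,0,0],[1,0.01,-0.04,0,0],[1,0.005,-0.02,0,0],[1,0,0,0,-0.018],[1,0,0,0,-0.0184],[1,0,0,0,0]]]'
python3 - <<'E'
from h import *
import pickle
o=manip.get_obs();print(o["tcp_pos"],o["eef_rot"])
pickle.dump(get_calibration("wrist"),open("w5.pkl","wb"));w=get_image("wrist");t=get_image("top")
cv2.imwrite("pics/w5.png",w[:,:,::-1]);cv2.imwrite("pics/t5.png",t[:,:,::-1])
cv2.imwrite("pics/c5.png",np.hstack([cv2.resize(w[:,:,::-1],(400,300)),cv2.resize(t[200:320,210:370,::-1],(400,300),interpolation=cv2.INTER_CUBIC)]))
E
```

```text
t: 11.35
tcp_pos: [0.4985, 0.0365, 0.1069]
eef_rot: [-3.141, 0.002, 0.181]
wrist_force: [1.1, -0.7, -4.1]
finger_gap: 0.224
gripper_force: 50.0
t: 12.35
tcp_pos: [0.5037, 0.1929, 0.1072]
eef_rot: [3.142, 0.002, 0.295]
wrist_force: [-0.8, -0.0, -3.4]
finger_gap: 0.224
gripper_force: 50.0
[0.50367347 0.19286599 0.10720473] [3.14157689e+00 1.76015354e-03 2.95361082e-01]
```

View pics/c5.png

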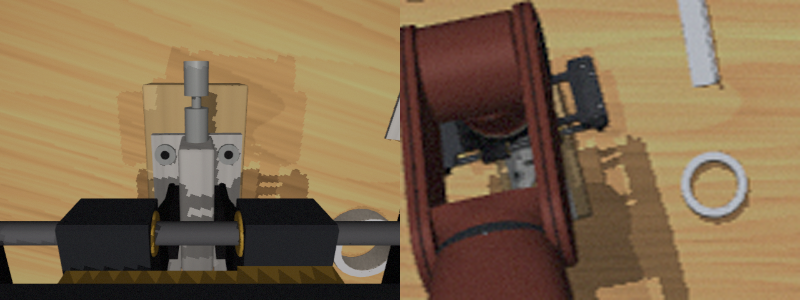

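The template is over the stand. In half-scale pixels, the stand's far edge runs (143,84)–(248,84), the plate's far edge is at v=134 from u=152 to 242, and the spigot is centred at u=196. I compare these with the model.

Run:
```python
from h import *
import pickle
np.set_printoptions(precision=4,suppress=True)
c=pickle.load(open("w5.pkl","rb"));o=manip.get_obs();y=o["eef_rot"][2]
T=lambda P:[(P[:2]-o["tcp_pos"][:2])@[np.cos(y),np.sin(y)],(P[:2]-o["tcp_pos"][:2])@[np.sin(y),-np.cos(y)]]
g=cv2.cvtColor(cv2.imread("pics/w5.png"),cv2.COLOR_BGR2HSV)
for n,p,z in [("std fl",(229.5,134.5),.04),("std fr",(397,134.5),.04),("plate fl",(243.5,215),.1),("plate fr",(387,215),.1)]:
    P=ray(c,p,z);print(n,P,"tool",np.array(T(P)))
s=np.array([.4897,.1878]);cs,sn=np.cos(.2947),np.sin(.2947)
for a,b in((.085,.045),(.085,-.045)): print("pred",s+[cs*a-sn*b,sn*a+cs*b])
stud=np.array([.4418,.1733,.04]);print("stud tool",T(stud))
w=get_image("side");cv2.imwrite("pics/s5.png",w[:,:,::-1])
i=w[180:360,230:410,::-1];cv2.imwrite("pics/s5c.png",cv2.resize(i,(600,600),interpolation=cv2.INTER_CUBIC))
print("stud head px",proj(get_calibration("side"),[stud+[0,0,.014]]))
```

```text
std fl [0.5608 0.2567 0.04  ] tool [ 0.0729 -0.0449]
std fr [0.5864 0.1724 0.04  ] tool [0.073  0.0432]
plate fl [0.5372 0.2333 0.1   ] tool [ 0.0435 -0.0293]
plate fr [0.5543 0.1768 0.1   ] tool [0.0436 0.0297]
pred [0.558  0.2555]
pred [0.5841 0.1694]
stud tool [np.float64(-0.0651721219389847), np.float64(0.0006250423017346786)]
stud head px [[334.9984 301.9512]]
```

View pics/s5c.png

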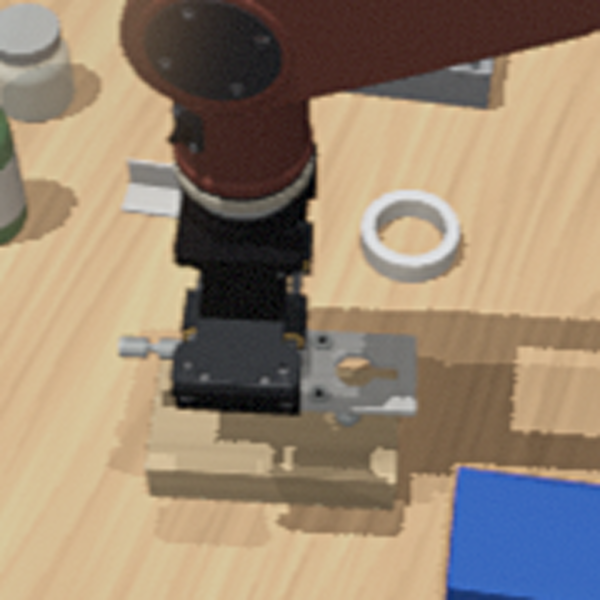

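The stud head peeks out below the plate at crop (345,418), and the keyhole's large end is at crop (355,370), which is image (336.5,291). The two cameras put the offset at 1–4 mm. I settle it with a side-view comparison.

Run:
```python
from h import *
np.set_printoptions(precision=4,suppress=True)
c=get_calibration("side");o=manip.get_obs();t=o["tcp_pos"];y=.2954
e=np.array([np.cos(y),np.sin(y)]);ey=np.array([-e[1],e[0]])
g=cv2.imread("pics/side0.png")[285:325,315:355].astype(int)
# stud head in side0: grey (low saturation) pixels on plywood
sat=g.max(2)-g.min(2);m=((sat<35)).astype(np.uint8)
n,l,st,ce=cv2.connectedComponentsWithStats(m);print("stud blobs",[(st[i][4],ce[i]+[315,285]) for i in range(1,n) if st[i][4]>15])
# keyhole blob in s5: brownish pixels surrounded by grey plate
g=cv2.imread("pics/s5.png")[280:304,322:356].astype(int);sat=g.max(2)-g.min(2);m=(sat>30).astype(np.uint8)
n,l,st,ce=cv2.connectedComponentsWithStats(m);print("hole blobs",[(st[i].tolist(),ce[i]+[322,280]) for i in range(1,n) if st[i][4]>8])
u=t[2]-.013
for x in(-.0664,-.0796): print("kh model",proj(c,[[*(t[:2]+e*x),u+.004]]))
for p in([.4418,.1733],[.4441,.1754]): print("stud model",proj(c,[[*p,.053]]))
print("px per mm x,y",proj(c,[[*(t[:2]+e*-.0564),u+.004],[*(t[:2]+e*-.0664+ey*.01),u+.004]]))
```

```text
stud blobs [(np.int32(55), array([334.0364, 303.9455]))]
hole blobs [([30, 0, 4, 24, 27], array([354.7778, 290.2222])), ([9, 7, 18, 9, 91], array([337.4945, 290.9121]))]
kh model [[335.8855 291.0684]]
kh model [[341.8815 291.3668]]
stud model [[334.9896 302.1911]]
stud model [[333.7285 302.6285]]
px per mm x,y [[331.3473 290.8425]
 [335.6989 294.8777]]
```

```bash
python3 -m handwheel '[[[1,0.007,-0.002,0,0],[1,0,0,0.02,0],[1,0,0,0.02,0],[1,0,0,0.02,0],[1,0,0,0.012,0],[1,0,0,0.008,0],[1,0,0,0.007,0],[1,0,0,0.006,0],[1,0,0,0.005,0],[1,0,0,0,0]]]'
```

```text
t: 13.5
tcp_pos: [0.5075, 0.1948, 0.0588]
eef_rot: [3.142, 0.0, 0.295]
wrist_force: [0.2, -0.7, -3.9]
finger_gap: 0.224
gripper_force: 50.0
```

```bash
python3 -m handwheel '[[[1,0,0,0.002,0],[1,0,0,0.002,0],[1,0,0,0.002,0],[1,0,0,0.002,0],[1,0,0,0.002,0],[1,0,0,0,0],[1,0,0,0,0],[1,0,0,0,0],[1,0,0,0,0],[1,0,0,0,0]]]'
python3 - <<'E'
from h import *
w=get_image("side");i=w[180:360,230:410,::-1];cv2.imwrite("pics/s6c.png",cv2.resize(i[60:160],(720,400),interpolation=cv2.INTER_CUBIC))
E
```

```text
t: 14.5
tcp_pos: [0.5077, 0.1949, 0.0541]
eef_rot: [3.142, -0.0, 0.295]
wrist_force: [-0.2, 0.4, -3.6]
finger_gap: 0.227
gripper_force: 50.0
```

View pics/s6c.png

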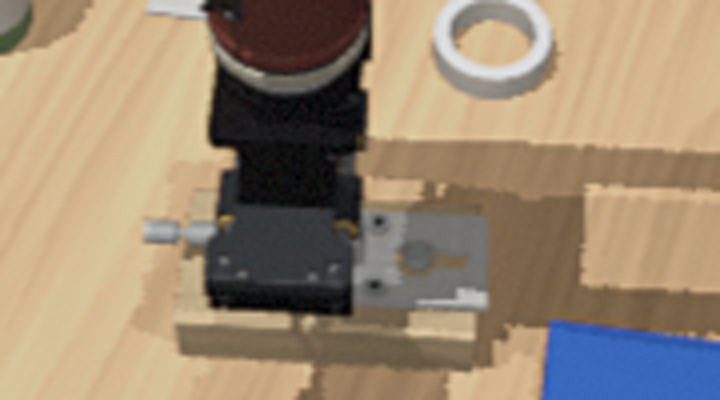

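The stud head (418,255) stands up through the large end, with the slot extending towards the robot. Now I slide it forward.

```bash
python3 -m handwheel '[[[1,0,0,0.001,0],[1,0.005,0,0,0],[1,0.007,0,0,0],[1,0.007,0,0,0],[1,0.007,0,0,0],[1,0.007,0,0,0],[1,0.007,0,0,0],[1,0.005,0,0,0],[1,0,0,0,0],[1,0,0,0,0]]]'
python3 - <<'E'
from h import *
w=get_image("side");i=w[180:360,230:410,::-1];cv2.imwrite("pics/s7c.png",cv2.resize(i[60:160],(720,400),interpolation=cv2.INTER_CUBIC))
E
```

```text
t: 15.55
tcp_pos: [0.5291, 0.2014, 0.0535]
eef_rot: [-3.142, 0.0, 0.295]
wrist_force: [0.3, -0.2, -4.9]
finger_gap: 0.226
gripper_force: 50.0
```

View pics/s7c.png

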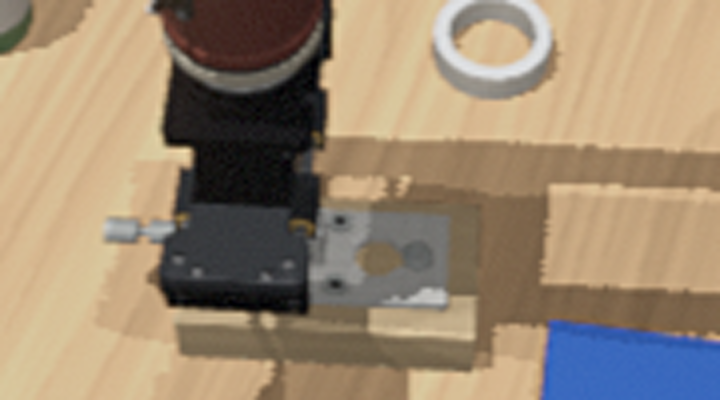

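The head (418,256) now covers the slot and the large end is empty at (380,258). I nudge it 2 mm to feel for the slot end, then check before releasing.

```bash
python3 -m handwheel '[[[1,0.002,0,0,0],[1,0.002,0,0,0],[1,0,0,0.001,0],[1,0,0,0.0005,0],[1,0,0,0,0],[1,0,0,0,0],[1,0,0,0,0],[1,0,0,0,0],[1,0,0,0,0],[1,0,0,0,0]]]'
```

```text
t: 16.6
tcp_pos: [0.5307, 0.2018, 0.053]
eef_rot: [3.142, 0.001, 0.295]
wrist_force: [-5.0, -1.5, 1.7]
finger_gap: 0.223
gripper_force: 50.0
```

The force now shows the slot end (5 N back) and the stand underneath. Releasing and rising.

```bash
python3 -m handwheel '[[[0.9,-0.0005,0,0,0],[0,0,0,0,0],[0,0,0,0,0],[0,0,0,0,0],[0,0,0,0,0],[0,0,0,-0.02,0],[0,0,0,-0.05,0],[0,0,0,-0.08,0],[0,0,0,-0.08,0],[0,0,0,-0.06,0]]]'
python3 -m handwheel '[[[0,0,0,0,0],[0,0,0,0,0],[0,-0.09,0,0,0],[0,-0.09,0,0,0],[0,-0.06,0,0,0],[0,0,0,0,0],[0,0,0,0,0],[0,0,0,0,0],[0,0,0,0,0],[0,0,0,0,0]]]'
python3 - <<'E'
from h import *
s=get_image("side")[:,:,::-1];t=get_image("wrist")[:,:,::-1]
cv2.imwrite("pics/f.png",np.hstack([cv2.resize(s[150:360,230:440],(400,400)),cv2.resize(t,(400,400))]))
E
```

```text
t: 17.6
tcp_pos: [0.5318, 0.2022, 0.2016]
eef_rot: [3.141, -0.004, 0.295]
wrist_force: [1.8, 0.0, 0.5]
finger_gap: 0.947
gripper_force: 0.0
t: 18.6
tcp_pos: [0.4166, 0.1672, 0.1976]
eef_rot: [-3.142, 0.0, 0.295]
wrist_force: [0.3, 0.8, -0.7]
finger_gap: 1.003
gripper_force: 0.0
```

View pics/f.png

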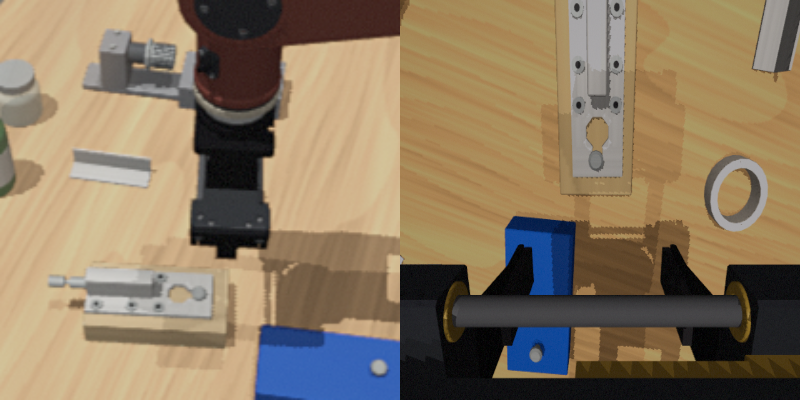

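The template lies flat and square on the stand with the stud head over the slot end (wrist half at (597,160)). The collar is home at (160,53), and the gripper is clear of everything.

```bash
python3 -c "
from cell import manip
print(manip.job_done())"
```

```text
the job is handed in; nothing more can be done
None
```

The job is handed in at about 19 s of the 48 s allowed: the final pictures show the template locked flat and square under the stud head with its spigot away from the robot, the collar home and the bystanders untouched, but the hand-in returned no verdict.

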